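# Snap a specimen vial's cap home in a capping press

### The arm

A 6-joint arm with a two-finger parallel gripper is mounted at the origin on a cart in front of the work surface, level with it; the furniture and walls round the work are solid. World frame = base frame: x ahead of the robot, y to its left, z up, the work surface at z = 0. Lengths are in mm, angles in rad, forces in N, time in s.
With the tool pointing down it reaches from about 275 to 825 mm from the base axis. Payload 5.2 kg.
Tool frame: the origin (TCP) lies on the centre line of the jaws, within the pads' length; the fingertips stand 17 mm ahead of it and the grasp point (between the pads) lies 2 mm behind it; z points along the fingers, y is the line along which they close (so a half turn about z gives the same grasp; the last joint's range is limited). The gripper opens to 93 mm and grips with 3 to 60 N. Pads are 15 mm wide; open, the fingers measure 128 mm over their backs; the gripper's body (75 mm by 188 mm) begins 65 mm behind the grasp point.
Start: joints at [0.976, 0.259, 1.535, -0, 1.348, -0.203], TCP at [209.998, 508.336, 235.653] pointing down, gripper open.
Joint ranges: [-3.14, 3.14], [-0.91, 2.08], [0.19, 2.58], [-1.22, 4.36], [0.22, 2.71], [-3.12, 3.12]. Speed limits (rad/s): [2.57, 2.57, 3.14, 3.14, 3.14, 3.14].

### API

Orientations are given as a rotation vector (axis times angle).
In Python, from plant import env, snapshot, masks_of, spot_point gives the robot as it stands.
- The arm moves only by the tool arm_command, never from a script. Its argument "increments" is a list that holds one entry, the list of rows, each a list of 5 numbers: the shift along the tool's x, y, z in m, then the turn about the tool's z in rad, then the opening, from -1 (shut) to 1 (fully open). In form: [[[tx, ty, tz, spin, grip], ...]]. A call has 1 to 5 rows; each row shifts and turns the commanded pose from where the row before left it, along the tool's axes as they then stand; what a row does not reach is not made up. A row lasts 1/12 s, in which the tool goes at most 41.7 mm and 7.16 degrees, less where a joint would pass 70% of its speed; a pose out of reach is approached as far as the arm can. A call with a gripper value outside its range is refused whole. The fingers move at their own pace and stop on an object; "squeeze" is the grip in N (left out, the last holds). Time passes only in rows, so rows that do not move let the fingers close. It gives the time, the measured TCP pose, the force, the opening and the grip force at its end, in the units of the state.
- env.read_state(): the state, without advancing time (a new reading comes with each control period).
- snapshot(name): name is "side" or "top"; returns a dict with "frame" (480x640x3 uint8, blue, green, red), "z_map" (480x640 float32, mm along the optical axis (not along the pixel's ray), 0 where there is no reading), "fx", "fy", "cx", "cy" (pixels), "R" (3x3) and "t" (3): a world point X has camera coordinates R X + t. Camera axes: x right, y down, z forward; pixel columns grow to the right and rows downward; lengths in mm; the calibration is good to about 2 mm. A picture is of the moment at which its call begins.
- env.job_done(): hands the job in; it is judged then, once.
Trained networks look in a picture, given as the dict that the camera call returned (one of the last four; its "shot" number tells which), for a name from the list of things; names that differ only in an ending like _2 or _b are one class to them, and where a whole thing is asked for, a point or a joint stands for the part that bears it (a point fixed in the world has none). Each returns a list of dicts, best first, with "confidence" (0 to 1); they miss things now and then, are a little off and sometimes report something else, mostly with a low value. They report only what shows in the picture. A call takes as long as a camera call. They do not tell look-alikes from the thing itself.
- masks_of(picture, thing): "pixels" (480x640 bool, what is visible of it).
- spot_point(picture, thing): "position" ([x, y, z] in mm, in world coordinates, good to about 4 mm: a listed point, or the origin of a listed thing).
The state is a dict: "time": time; "joint_pos": joint angles; "qvel": joint speeds; "joint_torque": joint torques, N m; "ee_pos": TCP position; "tool_rot": TCP orientation; "contact_force": force on the tool from outside, world axes, zero at the start; "moment": the same for the moment, N m; "gripper_width": opening from 0.0 (shut) to 1.0 (fully open); "grasp_force": force on a finger pad.
Only numpy, scipy, OpenCV 4.12 (cv2) and the standard library are available. Lean on these libraries where they do the work, as an engineer would, in place of code of your own. Each camera call takes 0.05 s, during which the arm holds its last target. There are 200 camera calls.

### The job

The glass specimen vial in the white rack whose orange cap stands proud still has to be closed. Lay it in the cradle of the blue capping press, squeeze the two red lever grips together until the resistance peaks and the cap snaps home - stop squeezing the moment it gives, or the cap's soft liner is crushed - and lay the closed vial back in a free place of the rack, without disturbing the finished vial.

Things in the scene. Friction and masses are not known exactly. Their poses are not given: they have to be found in the camera images.
- vial: The vial to close: clear glass tube, 24 mm in diameter, white paper band, pale bone inside, lying down, about 70 g. Origin on the tube's axis; y runs along the axis towards the cap (it may have rolled about y). Glass bottom at y = -31 mm; glass free to grip up to y = +20 mm; cap face at y = +35 mm while proud, +31 mm once home.
- cap_top (a point): Centre of the outer face of the vial's orange ribbed snap cap, 26 mm in diameter, 12 mm long. Found 4 mm proud of home. Pushed on beyond home, the cap rests on a soft foam liner, which yields 0.8 mm under 13 N along the axis, much less than the push that snaps the cap, and is then crushed for good.
- cap (a joint): How far the cap is pushed onto the vial, m: 0 = proud as found, about 0.004 = snapped home, where it stays; liner crushed at 0.0048. The push needed along the axis climbs evenly over the first 1.5 mm to a peak of about 24 N, falls to nothing at 2 mm, and from there the cap jumps home by itself.
- press: Capping press, fixed: blue plate 160 x 124 x 9 mm with two aluminium levers, geared together to close evenly, sprung open. Origin on the worktop; x from the red grips towards the pivot pins (60 mm high, at x = 60, y = +-26 mm), y the line along which the levers close. The levers pass the cradle at y = +-53 to 61 mm (screw knob out to 83), 35 to 49 mm high.
- press_cradle (a point): Middle of the cradle (press x = -25 mm, y = 0), on the axis of a vial lying in it, 42 mm up. A vial lies along the press's y, cap at either end, on two rails 24 mm long, 22 mm over their outsides: narrower than the vial, so fingers pass on both sides, with 40 mm free there. It can slide along the rails. Blue block under them 19 mm high.
- right_foot (a point): Tip of the domed foot on the right lever (press y < 0), on the cradle's axis, 41 mm from the cradle's middle with the levers open. The left foot facing it is the end of a brass adjusting screw, 29 to 41 mm from the middle as the last user left it. The proud vial is 66 mm long: let down with its mid length 6 mm (+-2) right of the cradle's middle it clears both.
- press_grips (a point): Midway between the two red grips (press x = -112 mm), at mid height, 42 mm up. Each grip is 50 mm long in x, 12 mm thick, 26 mm high; 68 mm over both outsides along press y when open. Each travels up to 22 mm inwards; springs push back 2.5 to 3.5 N on each. The feet move half as far and press twice as hard. After 4 to 16 mm each they close on the vial; the cap snaps at about 15 N a grip.
- rack: White rack 168 x 78 mm, fixed; base 7 mm thick, 12 mm high rims along both long sides. Origin on the worktop under its middle; x along the row of three places, 52 mm apart, y along the lying vials. Each place has two rails as in the press's cradle, tops 25 mm up.
- rack_place1 (a point): On the axis of a vial lying in the rack's first place (rack x = -52 mm), 34 mm above the worktop. The open and the finished vial start in places 1 and 3, either way round, their origins within 4 mm of these points; caps towards rack +y.
- rack_place2 (a point): The same for the middle place, which starts empty.
- rack_place3 (a point): The same for the third place (rack x = +52 mm).
- finished_vial: A finished vial of the same kind, cap home (62 mm long), darker bone inside, lying in the rack; to be left alone. Origin and axes as for the other vial.
Things that resemble listed ones, but are neither listed nor needed, are in the scene too. What is shaped like the vial but green is not meant.

How it is judged (in metres and radians):
On the way, in this order (a step that is already met when the one before it is completed fails the run):
1. the vial lies in the press's cradle between the two feet, let go, its cap still proud (x of vial in the frame of press_cradle between -0.006 and 0.006 m and y of vial in the frame of press_cradle between -0.014 and 0.014 m and z of vial in the frame of press_cradle between -0.005 and 0.005 m and angle between the y axis of vial and the y axis of press, either way round below 0.12 rad and contact force between the fingers and vial below 0.05 N and value of joint cap below 0.002 m), for 0.2 s.
2. the cap has snapped home on the vial in the press's cradle, the fingers off the vial (x of vial in the frame of press_cradle between -0.006 and 0.006 m and y of vial in the frame of press_cradle between -0.014 and 0.014 m and z of vial in the frame of press_cradle between -0.005 and 0.005 m and angle between the y axis of vial and the y axis of press, either way round below 0.12 rad and contact force between the fingers and vial below 0.05 N and value of joint cap above 0.0036 m), for 0.1 s.
At the end, for the whole second after the job is handed in: The vial lies at rest in a place of the rack, within 12 mm of that place's middle and 0.12 rad of its direction, carried by the rack, its cap home (pushed on more than 3.6 mm) ((distance between vial and rack_place1 below 0.012 m or distance between vial and rack_place2 below 0.012 m or distance between vial and rack_place3 below 0.012 m) and angle between the y axis of vial and the y axis of rack, either way round below 0.12 rad and value of joint cap above 0.0036 m and linear speed of vial below 0.01 m/s and angular speed of vial below 0.1 rad/s and contact force between vial and rack above 0.1 N); the robot touches nothing.
It fails at once if the cap's liner is crushed (cap pushed on beyond 4.8 mm) (value of joint cap above 0.0048 m).
It fails at once if the press is forced with more than 25 N on each grip (50 N for both together) (contact force between the fingers and press above 50 N).
It fails at once if the finished vial is shifted by more than 15 mm (distance of finished_vial from where it was at the start of the episode above 0.015 m).
It also fails if it takes over 72 s, if anything falls off the work surface, if the arm or the gripper's body presses on something with over 40 N, if the wrist force passes 120 N, or if a joint passes its speed limit or range.

## Working session

There is one attempt and no reset: what is moved stays moved. The work goes in short steps, Python scripts to look and compute and a tool call to move; the robot and the scene stay as the last step left them, time stands still between calls to the robot, and variables do not carry over. Pictures are saved under pics/ and viewed, at most 10 in all, crops included, and the job is handed in when it is done.

Besides the shell and the picture viewer there is one more tool, called after "Emit:" by a JSON object that holds its "fn" and its "kwargs". arm_command: Moves the arm, as the interface text tells. Its arguments: {"type":"object","properties":{"increments":{"type":"array"},"squeeze":{"type":"number"}},"required":["increments"]}

```bash
mkdir -p pics; ls; cat > h.py <<'E'
import numpy as np, cv2
from plant import env, snapshot, masks_of, spot_point
def cloud(p):
    z=p["z_map"]; v,u=np.mgrid[:480,:640]
    c=np.stack([(u-p["cx"])/p["fx"]*z,(v-p["cy"])/p["fy"]*z,z],-1)
    return (c-np.array(p["t"]))@np.array(p["R"])
def px(p,X):
    c=np.array(p["R"])@np.array(X)+np.array(p["t"]); return (c[:2]/c[2]*[p["fx"],p["fy"]]+[p["cx"],p["cy"]]).round().astype(int)
E
python3 - <<'E'
from h import *
for n in("top","side"):
    p=snapshot(n); cv2.imwrite(f"pics/{n}0.png",p["frame"])
    for th in("vial","cap_top","press","press_cradle","right_foot","press_grips","rack","rack_place1","rack_place2","rack_place3","finished_vial"):
        for d in spot_point(p,th)[:3]:
            print(n,th,round(d["confidence"],2),np.round(d["position"],1),px(p,d["position"]))
s=env.read_state();print(s)
E
```

```text
pics
top vial 0.85 [ 555.6 -154.1   14.1] [337 214]
top vial 0.72 [ 436.8 -303.5   34.4] [418 275]
top cap_top 0.67 [ 427.1 -265.7   34.2] [398 280]
top cap_top 0.43 [ 591.7 -153.4   13.2] [336 195]
top press 0.76 [557.1  43.8   0.9] [234 214]
top press_cradle 0.79 [530.9  36.8  40.7] [235 225]
top right_foot 0.89 [544.5  -2.2  38.6] [256 218]
top right_foot 0.5 [ 484.2 -294.5   -1.8] [409 251]
top press_grips 0.59 [447.4  17.4  43.7] [245 270]
top press_grips 0.4 [542.7  -1.4  38.3] [256 219]
top rack 0.8 [ 486.2 -292.7   -3.9] [408 250]
top rack_place1 0.83 [ 483.8 -288.7   30.5] [409 250]
top rack_place1 0.81 [ 434.7 -308.4   34.3] [420 276]
top rack_place1 0.57 [ 538.  -278.8   30.8] [403 222]
top rack_place2 0.83 [ 483.8 -288.7   30.5] [409 250]
top rack_place2 0.81 [ 434.7 -308.4   34.3] [420 276]
top rack_place2 0.57 [ 538.  -278.8   30.8] [403 222]
top rack_place3 0.83 [ 483.8 -288.7   30.5] [409 250]
top rack_place3 0.81 [ 434.7 -308.4   34.3] [420 276]
top rack_place3 0.57 [ 538.  -278.8   30.8] [403 222]
top finished_vial 0.8 [ 534.9 -280.7   32.1] [404 223]
side vial 0.87
[... 1048 characters left out ...]
int_pos': array([ 9.76204146e-01,  2.58625355e-01,  1.53502697e+00, -1.24739238e-06,
        1.34800426e+00, -2.02822444e-01]), 'qvel': array([-9.24036996e-05, -8.73403197e-04,  1.34708046e-03,  8.11805029e-04,
       -7.53369073e-04,  5.91230285e-04]), 'joint_torque': array([-1.03882653e-04, -4.37204075e+01, -2.84311670e+01,  7.20198965e-02,
        3.09128116e-02, -1.34166828e-05]), 'ee_pos': array([209.98804261, 508.32487955, 235.62823659]), 'tool_rot': array([-6.11457458e-01, -3.08148913e+00,  9.32940056e-05]), 'contact_force': array([-0.81627523,  0.46507422,  0.60212119]), 'moment': array([-0.03188777, -0.06460614,  0.03921476]), 'grasp_force': 0.0, 'gripper_width': 1.0020067636585326}
```

View pics/top0.png

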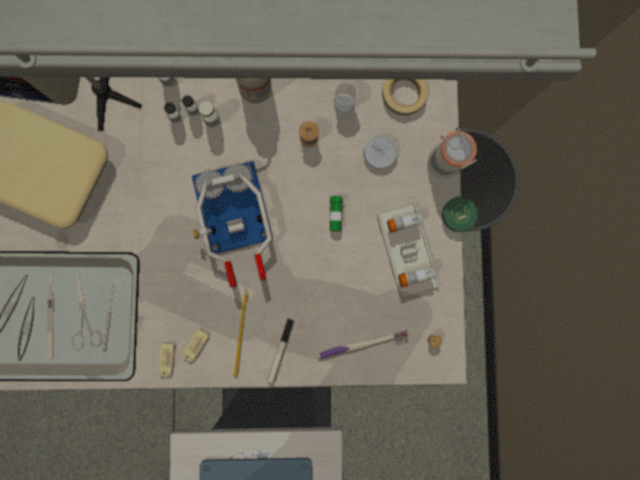

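View pics/side0.png

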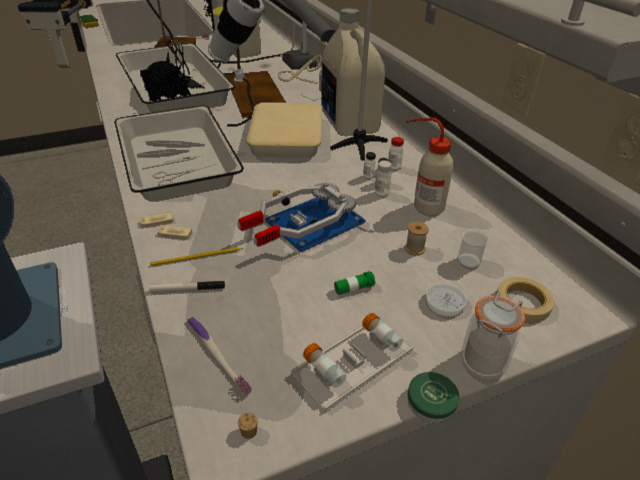

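The top picture shows the rack at about (409,250), with an orange-capped vial at (405,223) and another at (417,277). The press is at (233,213) with its red grips at (231,274) and (260,267). The candidates are the rack vial at (417,277), the rack vial at (405,223), and the green look-alike at (336,213), which is excluded by its colour. Next I take a close crop and measure the geometry.

```bash
python3 - <<'E'
from h import *
t=snapshot("top"); s=snapshot("side")
a=cv2.resize(t["frame"][195:305,370:450],None,fx=5,fy=5,interpolation=cv2.INTER_CUBIC)
b=cv2.resize(s["frame"][300:410,295:425],None,fx=3,fy=3,interpolation=cv2.INTER_CUBIC)
im=np.zeros((550,800,3),np.uint8); im[:,:400]=a; im[:330,400:790]=b
cv2.imwrite("pics/crop1.png",np.clip(im*1.3,0,255).astype(np.uint8))
for n,p in(("top",t),("side",s)):
    W=cloud(p)
    for th in("press","rack"):
        m=masks_of(p,th)
        if not m: print(n,th,"none");continue
        m=m[0]["pixels"]; P=W[m&(p["z_map"]>0)]
        lo,hi=((5,14) if th=="press" else(3,16))
        Q=P[(P[:,2]>lo)&(P[:,2]<hi)]
        r=cv2.minAreaRect(Q[:,:2].astype(np.float32)); print(n,th,len(P),len(Q),"z",np.percentile(P[:,2],[1,50,99]).round(1),np.round(r[0],1),np.round(r[1],1),round(r[2],1))
    hsv=cv2.cvtColor(p["frame"],cv2.COLOR_BGR2HSV)
    for th in("vial","finished_vial"):
        for d in masks_of(p,th)[:2]:
            m=d["pixels"]; P=W[m&(p["z_map"]>0)]; 
            om=m&(hsv[...,0]<22)&(hsv[...,1]>140)
            O=W[om]
            print(n,th,round(d["confidence"],2),m.sum(),"mean",P.mean(0).round(1),"z",np.percentile(P[:,2],[5,95]).round(1),"orange",om.sum(), O.mean(0).round(1) if len(O) else "", )
    red=((hsv[...,0]<6)|(hsv[...,0]>174))&(hsv[...,1]>170)&(W[...,0]<520)&(W[...,0]>350)&(abs(W[...,1]-20)<90)&(W[...,2]>20)
    k,l,st,c=cv2.connectedComponentsWithStats(red.astype(np.uint8))
    for i in range(1,k):
        if st[i,4]>30:
            Q=W[l==i]; r=cv2.minAreaRect(Q[:,:2].astype(np.float32)); print(n,"red",st[i,4],Q.mean(0).round(1),np.percentile(Q[:,2],[2,98]).round(1),np.round(r[0],1),np.round(r[1],1),round(r[2],1))
E
```

```text
top press 6022 2975 z [ 2.9 11.4 57.7] [569.8  47.5] [159.3 123. ] 14.1
top rack 2547 2305 z [ 1.7  6.9 23.9] [ 485.  -290.1] [167.4  78.3] 15.2
top vial 0.68 475 mean [ 556.2 -151.8   19.5] z [ 1.2 25.7] orange 0 
top vial 0.59 513 mean [ 434.3 -299.1   39.9] z [ 9.9 47. ] orange 85 [ 427.4 -273.7   44.1]
top finished_vial 0.61 408 mean [ 534.7 -276.6   42.3] z [35.9 47.2] orange 78 [ 527.8 -252.8   56.7]
top finished_vial 0.31 120 mean [ 426.8 -273.3   40.5] z [25.8 48.1] orange 85 [ 427.4 -273.7   44.1]
top red 124 [453.8 -10.8  53.7] [49.7 57.1] [453.9 -10.8] [45.2  9.1] 14.2
top red 135 [440.6  43.2  53.4] [48.8 58.3] [440.5  43.3] [45.   9.2] 13.9
side press 5004 1857 z [-1.4 31.3 56.2] [570.8  46.3] [161.7 125.6] 13.6
side rack 4030 3659 z [ 3.4  7.  24.4] [ 485.3 -291. ] [168.6  79.7] 15.0
side vial 0.98 594 mean [ 553.5 -156.7   17.5] z [ 4.6 24.7] orange 0 
side finished_vial 0.7 710 mean [ 532.7 -283.9   40.3] z [30.  46.2] orange 126 [ 524.7 -258.    41.3]
side red 295 [440.4  40.1  45.8] [32.5 55.4] [440.5  42.5] [48.7 12.7] 14.3
side red 312 [453.5 -14.2  46.4] [33.4 55.3] [454.  -11.7] [49.5 15. ] 16.8
```

View pics/crop1.png

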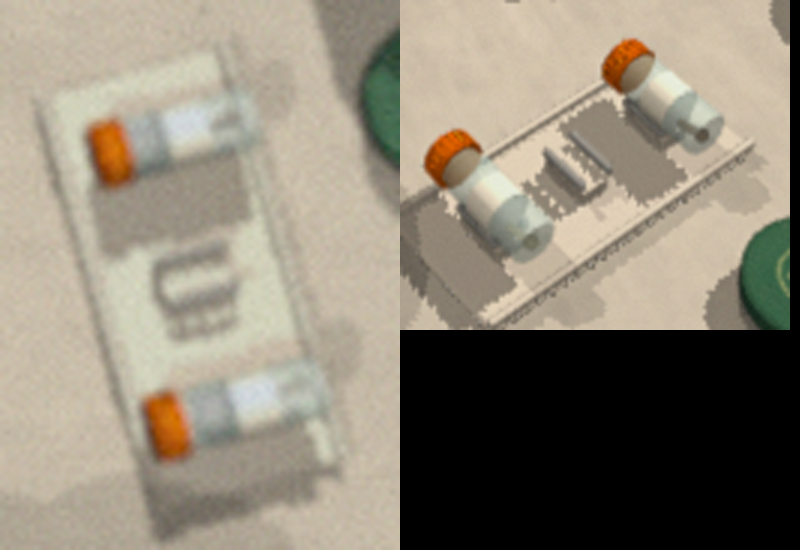

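The top crop shows the lower rack vial, cap at crop (165,425), at 180 px (5x) long against 169 px for the upper one, cap at (110,152). That ratio is 66:62. Its cap-to-band distance is also about 4 mm longer, so the lower vial (top pixel (417,277), place 1) is the proud one. The networks agree. One finer measurement along the axis, then I move.

```bash
cat >> h.py <<'E'
def rayz(p,uv,z):
    R=np.array(p["R"]);t=np.array(p["t"]);C=-R.T@t
    d=np.c_[(uv[:,0]-p["cx"])/p["fx"],(uv[:,1]-p["cy"])/p["fy"],np.ones(len(uv))]@R
    return C+d*((z-C[2])/d[:,2])[:,None],C
def orange(p):
    h=cv2.cvtColor(p["frame"],cv2.COLOR_BGR2HSV)
    m=(h[...,0]<20)&(h[...,1]>150)&(h[...,2]>70)
    k,l,st,c=cv2.connectedComponentsWithStats(m.astype(np.uint8)); return [(i,st[i],c[i],l==i) for i in range(1,k) if st[i,4]>40]
E
python3 - <<'E'
from h import *
a=np.radians(15); X=np.array([np.cos(a),np.sin(a)]);Y=np.array([-X[1],X[0]]); O=np.array([485.1,-290.5])
p=snapshot("top")
for i,st,c,m in orange(p):
    v,u=np.nonzero(m); uv=np.c_[u,v].astype(float)
    P,C=rayz(p,uv,34+9); q=P[:,:2]-O
    if abs(q[:,0]).max()<150: print(st[4],c,"rackx",(q@X).mean().round(1),"racky",np.percentile(q@Y,[2,50,98]).round(1),(q@Y).mean().round(1))
print("cam",C)
# profile of brightness along each vial axis
f=cv2.cvtColor(p["frame"],cv2.COLOR_BGR2GRAY).astype(np.float32)
for x in(-52,52):
    row=[]
    for y in np.arange(-46,48,2.):
        w=[px(p,[*(O+X*(x+dx)+Y*y),34+9]) for dx in(-3,0,3)]
        row.append(int(np.mean([f[b,a_] for a_,b in w])))
    print(x,row)
# press orientation and feet: tall points near cradle
W=cloud(p); s=snapshot("side")
for q,n in((p,"top"),(s,"side")):
  for th in("press_cradle","right_foot","cap_top","vial","press"):
    for d in spot_point(q,th)[:2]: print(n,th,round(d["confidence"],2),np.round(d["position"],1))
E
```

```text
74 [391.72972973 225.36486486] rackx 51.9 racky [17.2 23.  28.5] 22.9
130 [259.79230769 266.23076923] rackx 42.9 racky [274.  278.8 283.8] 279.0
133 [229.80451128 273.80451128] rackx 43.9 racky [330.  335.2 340.4] 335.2
79 [403.12658228 280.05063291] rackx -51.5 racky [25.3 30.8 36.5] 30.8
cam [ 399.99629838  -87.24783502 1045.11048473]
-52 [140, 139, 136, 136, 133, 130, 126, 128, 140, 139, 141, 142, 142, 140, 139, 142, 140, 149, 158, 163, 161, 163, 160, 163, 157, 145, 125, 119, 127, 128, 129, 126, 125, 125, 129, 117, 101, 99, 95, 88, 77, 67, 74, 111, 132, 126, 123]
52 [133, 133, 132, 131, 128, 134, 139, 144, 139, 129, 122, 128, 129, 130, 135, 143, 159, 163, 161, 161, 162, 163, 160, 142, 124, 118, 123, 128, 129, 129, 121, 109, 95, 93, 97, 92, 79, 65, 74, 116, 152, 157, 153, 146, 136, 115, 113]
top press_cradle 0.65 [532.4  37.   39.6]
top press_cradle 0.25 [ 486.2 -294.2   -2.4]
top right_foot 0.91 [5.434e+02 1.000e-01 3.980e+01]
top cap_top 0.63 [ 589.7 -148.8   12.7]
top vial 0.77 [ 435.4 -300.8   37.4]
top vial 0.76 [ 555.  -151.9   15.8]
top press 0.61 [559.7  44.3   0.8]
side press_cradle 0.96 [533.1  41.1  39.6]
side right_foot 0.93 [541.1  -2.8  43.6]
side right_foot 0.26 [446.9  17.8  41.9]
side cap_top 0.64 [ 427.3 -267.6   34.6]
side cap_top 0.47 [ 589.4 -152.6   13.5]
side vial 0.9 [ 557.9 -154.    11.2]
side vial 0.8 [ 436.3 -299.5   38. ]
side press 0.95 [557.9  46.5   1.8]
```

Emit:
{"fn": "arm_command", "kwargs": {"increments": [[[-0.0216,-0.0277,0,0,1],[-0.0216,-0.0277,0,0,1],[-0.0216,-0.0277,0,0,1],[-0.0216,-0.0277,0,0,1],[-0.0216,-0.0277,0,0,1]]]}}

```text
time: 2.72
ee_pos: [256.9, 337.7, 235.7]
tool_rot: [0.61, 3.081, 0.0]
contact_force: [0.8, 0.2, 0.9]
gripper_width: 0.996
grasp_force: 0.0
```

Emit:
{"fn": "arm_command", "kwargs": {"increments": [[[-0.0216,-0.0277,0,0,1],[-0.0216,-0.0277,0,0,1],[-0.0216,-0.0277,0,0,1],[-0.0216,-0.0277,0,0,1],[-0.0216,-0.0277,0,0,1]]]}}

```text
time: 3.13
ee_pos: [303.9, 168.4, 235.9]
tool_rot: [0.61, 3.081, 0.001]
contact_force: [1.2, 0.7, -0.8]
gripper_width: 1.001
grasp_force: 0.0
```

Emit:
{"fn": "arm_command", "kwargs": {"increments": [[[-0.0216,-0.0277,0,0,1],[-0.0216,-0.0277,0,0,1],[-0.0216,-0.0277,0,0,1],[-0.0216,-0.0277,0,0,1],[-0.0216,-0.0277,0,0,1]]]}}

```text
time: 3.55
ee_pos: [350.9, -1.2, 236.0]
tool_rot: [0.612, 3.08, -0.0]
contact_force: [1.0, 0.7, -0.3]
gripper_width: 1.0
grasp_force: 0.0
```

Emit:
{"fn": "arm_command", "kwargs": {"increments": [[[-0.0215,-0.0275,0,0,1],[-0.0215,-0.0275,0,0,1],[-0.0215,-0.0275,0,0,1],[-0.0215,-0.0275,0,0,0.5],[-0.0215,-0.0275,0,0,0]]]}}

```text
time: 3.97
ee_pos: [397.7, -169.5, 235.8]
tool_rot: [0.612, 3.081, -0.0]
contact_force: [0.1, -0.1, -0.0]
gripper_width: 0.902
grasp_force: 0.0
```

Emit:
{"fn": "arm_command", "kwargs": {"increments": [[[-0.0215,-0.0275,0,0,-0.14],[-0.0215,-0.0275,0,0,-0.14],[-0.0215,-0.0275,0,0,-0.14],[-0.0215,-0.0275,0,0,-0.14],[0,0,0,0.115,-0.14]]]}}

```text
time: 4.38
ee_pos: [436.2, -308.2, 235.1]
tool_rot: [0.79, 3.039, -0.004]
contact_force: [-0.2, 1.4, -0.5]
gripper_width: 0.544
grasp_force: 0.0
```

Emit:
{"fn": "arm_command", "kwargs": {"increments": [[[0,0,0.01,0.115,-0.14],[0,0,0.01,0.115,-0.14],[0,0,0.01,0.115,-0.14],[0,0,0.01,0.115,-0.14],[0,0,0.01,0.115,-0.14]]]}}

```text
time: 4.8
ee_pos: [435.1, -302.1, 185.2]
tool_rot: [1.625, 2.688, -0.0]
contact_force: [0.4, 0.7, -0.2]
gripper_width: 0.431
grasp_force: 0.0
```

Emit:
{"fn": "arm_command", "kwargs": {"increments": [[[0,0,0.01,0.115,-0.14],[0,0,0.01,0.115,-0.14],[0,0,0.02,0,-0.14],[0,0,0,0,-0.14],[0,0,0,0,-0.14]]]}}

```text
time: 5.22
ee_pos: [434.6, -301.5, 145.0]
tool_rot: [-1.914, -2.488, -0.001]
contact_force: [-0.5, -0.3, 0.0]
gripper_width: 0.429
grasp_force: 0.0
```

Emit:
{"fn": "arm_command", "kwargs": {"increments": [[[-0.0024,0,0.03,0,-0.14],[0,0,0.03,0,-0.14],[0,0,0.02,0,-0.14],[0,0,0.015,0,-0.14],[0,0,0.01,0,-0.14]]]}}

```text
time: 5.63
ee_pos: [435.8, -304.4, 40.1]
tool_rot: [-1.915, -2.49, -0.0]
contact_force: [-0.2, 0.5, 0.2]
gripper_width: 0.427
grasp_force: 0.0
```

Emit:
{"fn": "arm_command", "kwargs": {"increments": [[[0,0,0.006,0,-0.14],[0,0,0,0,-0.14],[0,0,0,0,-0.14]]]}}

```text
time: 5.88
ee_pos: [436.2, -304.8, 35.5]
tool_rot: [1.915, 2.489, -0.0]
contact_force: [-0.3, -0.6, 0.7]
gripper_width: 0.43
grasp_force: 0.0
```

Emit:
{"fn": "arm_command", "kwargs": {"increments": [[[0,0,0,0,-0.3],[0,0,0,0,-0.4],[0,0,0,0,-0.5],[0,0,0,0,-0.6],[0,0,0,0,-0.6]]], "squeeze": 12}}

```text
time: 6.3
ee_pos: [436.4, -304.7, 35.4]
tool_rot: [1.915, 2.488, 0.0]
contact_force: [2.3, 1.1, 3.1]
gripper_width: 0.253
grasp_force: 12.0
```

Emit:
{"fn": "arm_command", "kwargs": {"increments": [[[0,0,0,0,-0.6],[0,0,0,0,-0.6],[0,0,0,0,-0.6]]]}}

```text
time: 6.55
ee_pos: [436.4, -304.7, 35.3]
tool_rot: [1.915, 2.488, 0.0]
contact_force: [2.3, 1.7, 5.3]
gripper_width: 0.256
grasp_force: 12.0
```

Emit:
{"fn": "arm_command", "kwargs": {"increments": [[[0,0,-0.01,0,-0.6],[0,0,-0.02,0,-0.6],[0,0,-0.03,0,-0.6],[0,0,-0.03,0,-0.6],[0,0,-0.02,0,-0.6]]]}}

```text
time: 6.97
ee_pos: [435.5, -304.6, 147.2]
tool_rot: [1.915, 2.489, -0.001]
contact_force: [0.0, -1.1, -0.8]
gripper_width: 0.253
grasp_force: 12.0
```

Emit:
{"fn": "arm_command", "kwargs": {"increments": [[[0.0296,0.018,0,0,-0.6],[0.0296,0.018,0,0,-0.6],[0.0296,0.018,0,0,-0.6],[0.0296,0.018,0,0,-0.6],[0.0296,0.018,0,0,-0.6]]]}}

```text
time: 7.38
ee_pos: [484.1, -136.7, 144.7]
tool_rot: [-1.916, -2.488, 0.001]
contact_force: [0.9, -0.1, -1.4]
gripper_width: 0.258
grasp_force: 12.0
```

Emit:
{"fn": "arm_command", "kwargs": {"increments": [[[0.0296,0.018,0,0,-0.6],[0.0296,0.018,0,0,-0.6],[0.0296,0.018,0,0,-0.6],[0.0296,0.018,0,0,-0.6],[0.0296,0.018,0,0.0145,-0.6]]]}}

```text
time: 7.8
ee_pos: [533.2, 29.3, 144.7]
tool_rot: [-1.933, -2.475, 0.002]
contact_force: [1.6, -0.5, -1.7]
gripper_width: 0.253
grasp_force: 12.0
```

Emit:
{"fn": "arm_command", "kwargs": {"increments": [[[0,0,0.01,0,-0.6],[0,0,0.01,0,-0.6],[0,0,0.01,0,-0.6],[0,0,0,0,-0.6],[0,0,0,0,-0.6]]]}}

```text
time: 8.22
ee_pos: [532.7, 26.6, 113.5]
tool_rot: [-1.935, -2.472, 0.003]
contact_force: [-1.5, -0.7, -1.3]
gripper_width: 0.255
grasp_force: 12.0
```

```bash
python3 - <<'E'
from h import *
s=snapshot("side"); t=snapshot("top"); st=env.read_state(); T=st["ee_pos"]; print(T,st["tool_rot"],st["gripper_width"])
a=np.radians(14); Y=np.array([-np.sin(a),np.cos(a)])
for n,p in(("side",s),("top",t)):
    for th in("cap_top","vial","right_foot","press_cradle"):
        for d in spot_point(p,th)[:2]:
            P=np.array(d["position"]); print(n,th,round(d["confidence"],2),P.round(1),px(p,P),"along Y from TCP",((P-T)[:2]@Y).round(1))
c=px(s,T); print("tcp px",c)
im=s["frame"][max(0,c[1]-75):c[1]+75,max(0,c[0]-100):c[0]+100]
cv2.imwrite("pics/held.png",cv2.resize(im,None,fx=4,fy=4,interpolation=cv2.INTER_CUBIC))
print("crop origin",c-[100,75])
E
```

```text
[533.82097405  26.60988962 114.69053064] [-1.93624648e+00 -2.47374094e+00  5.01620293e-04] 0.2543575002632358
side cap_top 0.53 [ 593.7 -152.7   13.1] [374 277] along Y from TCP -188.5
side vial 0.76 [ 556.7 -154.4   11.1] [355 285] along Y from TCP -181.2
side vial 0.71 [532.1  31.6 116.6] [299 179] along Y from TCP 5.3
side right_foot 0.19 [446.7  15.8  39.8] [259 229] along Y from TCP 10.6
side press_cradle 0.73 [534.2  40.1  39.6] [299 211] along Y from TCP 13.0
top cap_top 0.67 [ 587.6 -151.1   13.8] [335 197] along Y from TCP -185.4
top vial 0.82 [ 556.  -155.6   13.6] [337 214] along Y from TCP -182.2
top right_foot 0.89 [541.8  -1.7  36.1] [256 220] along Y from TCP -29.4
tcp px [301 181]
crop origin [201 106]
```

View pics/held.png

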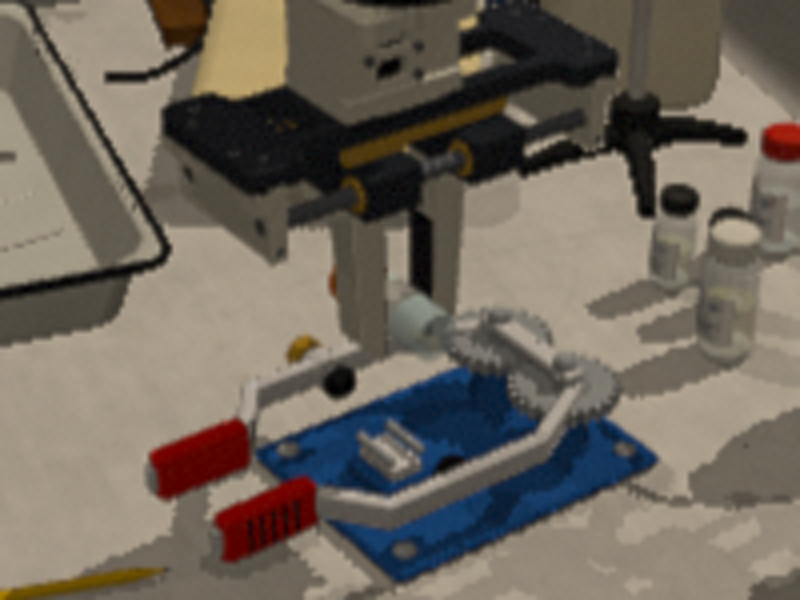

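The side crop shows the vial held level, glass bottom at crop (425,325) and cap behind the finger. The cradle is below at (390,450), the right foot at (450,468), and the left foot at (340,380). Now I measure the vial's bottom against the feet in the same camera.

```bash
python3 - <<'E'
from h import *
st=env.read_state(); T=st["ee_pos"]
a=np.radians(14); X=np.array([np.cos(a),np.sin(a)]);Y=np.array([-X[1],X[0]])
G=np.array([532,37.])
for n in("side","top"):
    p=snapshot(n); W=cloud(p).reshape(-1,3); ok=(p["z_map"]>0).ravel()
    q=np.c_[(W[:,:2]-T[:2])@X,(W[:,:2]-T[:2])@Y,W[:,2]-T[2]]
    m=ok&(abs(q[:,0])<10)&(abs(q[:,2])<11)&(abs(q[:,1])<60)
    print(n,"vial: Y rel TCP hist",np.histogram(q[m,1],np.arange(-44,46,2)),"x,z mean of end",q[m&(q[:,1]<-24)].mean(0).round(1))
    g=np.c_[(W[:,:2]-G)@X,(W[:,:2]-G)@Y,W[:,2]]
    # feet and levers
    m=ok&(abs(g[:,0])<9)&(g[:,2]>33)&(g[:,2]<55)&(abs(g[:,1])>20)&(abs(g[:,1])<90)
    for sgn in(-1,1):
        k=m&(np.sign(g[:,1])==sgn); print(n,sgn,np.histogram(g[k,1],np.arange(-90,92,4))[0] if 0 else np.sort(g[k,1]).round(0)[::max(1,k.sum()//25)], "z",np.percentile(g[k,2],[10,50,90]).round(0) if k.sum() else "")
    # cradle rails
    m=ok&(abs(g[:,0])<20)&(abs(g[:,1])<20)&(g[:,2]>24)&(g[:,2]<40)
    print(n,"rails",m.sum(),np.percentile(g[m,0],[3,97]).round(1),np.percentile(g[m,1],[3,97]).round(1),np.percentile(g[m,2],[5,95]).round(1))
E
```

```text
side vial: Y rel TCP hist (array([ 0,  0,  0,  0,  0,  0,  6, 51, 28,  8,  9,  8,  7,  6,  7,  6,  7,
       10,  5,  5,  3,  7,  3,  5,  3,  1,  2,  0,  2,  0,  0,  0,  0,  0,
        0,  0,  0,  0,  0,  0,  0,  0,  0,  0]), array([-44, -42, -40, -38, -36, -34, -32, -30, -28, -26, -24, -22, -20,
       -18, -16, -14, -12, -10,  -8,  -6,  -4,  -2,   0,   2,   4,   6,
         8,  10,  12,  14,  16,  18,  20,  22,  24,  26,  28,  30,  32,
        34,  36,  38,  40,  42,  44])) x,z mean of end [ -1.1 -28.2  -0.2]
side -1 [-62. -61. -60. -60. -60. -60. -60. -60. -59. -59. -59. -59. -59. -59.
 -58. -58. -58. -58. -57. -56. -55. -54. -53. -51. -51. -50. -49. -49.
 -48. -47. -45. -44.] z [38. 46. 49.]
side 1 [35. 35. 37. 38. 39. 40. 40. 41. 43. 45. 51. 52. 53. 53. 54. 55. 56. 58.
 60. 62. 69. 70. 71. 72. 74. 77.] z [39. 46. 50.]
side rails 104 [-11.3   9.1] [-14.   13.5] [24.3 32.3]
top vial: Y rel TCP hist (array([0, 0, 0, 0, 0, 0, 0, 3, 1, 0, 0, 0, 0, 0, 0, 0, 0, 0, 0, 0, 0, 0,
       0, 0, 0, 0, 0, 0, 0, 0, 0, 0, 0, 0, 0, 0, 0, 0, 0, 0, 0, 0, 0, 0]), array([-44, -42, -40, -38, -36, -34,
[... 578 characters left out ...]
43. 48. 51.]Traceback (most recent call last):
  File "<stdin>", line 17, in <module>
    return _quantile_unchecked(
        a, q, axis, out, overwrite_input, method, keepdims, weights)
    return _ureduce(a,
                    func=_quantile_ureduce_func,
    ...<5 lines>...
                    overwrite_input=overwrite_input,
                    method=method)
    r = func(a, **kwargs)
    result = _quantile(arr,
                       quantiles=q,
    ...<2 lines>...
                       out=out,
                       weights=wgt)
    slices_having_nans = np.isnan(arr[-1, ...])
                                  ~~~^^^^^^^^^
IndexError: index -1 is out of bounds for axis 0 with size 0
```

Emit:
{"fn": "arm_command", "kwargs": {"increments": [[[0.0015,0.001,0.02,0,-0.6],[0,0,0.02,0,-0.6],[0,0,0.015,0,-0.6],[0,0,0.008,0,-0.6],[0,0,0,0,-0.6]]]}}

```text
time: 9.23
ee_pos: [533.2, 29.8, 50.0]
tool_rot: [-1.932, -2.473, 0.003]
contact_force: [0.3, 0.5, -0.4]
gripper_width: 0.252
grasp_force: 12.0
```

Emit:
{"fn": "arm_command", "kwargs": {"increments": [[[0,0,0,0,-0.6],[0,0,0,0,-0.6]]]}}

```text
time: 9.4
ee_pos: [535.3, 29.5, 52.5]
tool_rot: [1.933, 2.475, 0.001]
contact_force: [-0.4, 0.5, -1.2]
gripper_width: 0.256
grasp_force: 12.0
```

```bash
python3 - <<'E'
from h import *
s=snapshot("side");st=env.read_state(); T=st["ee_pos"]; print(T,st["contact_force"])
c=px(s,T); print(c)
im=s["frame"][c[1]-50:c[1]+50,c[0]-65:c[0]+65]
cv2.imwrite("pics/low.png",cv2.resize(im,None,fx=6,fy=6,interpolation=cv2.INTER_CUBIC))
E
```

```text
[535.40988907  29.47686144  52.71568928] [ 0.90889465  0.72103025 -1.14969466]
[301 209]
```

View pics/low.png

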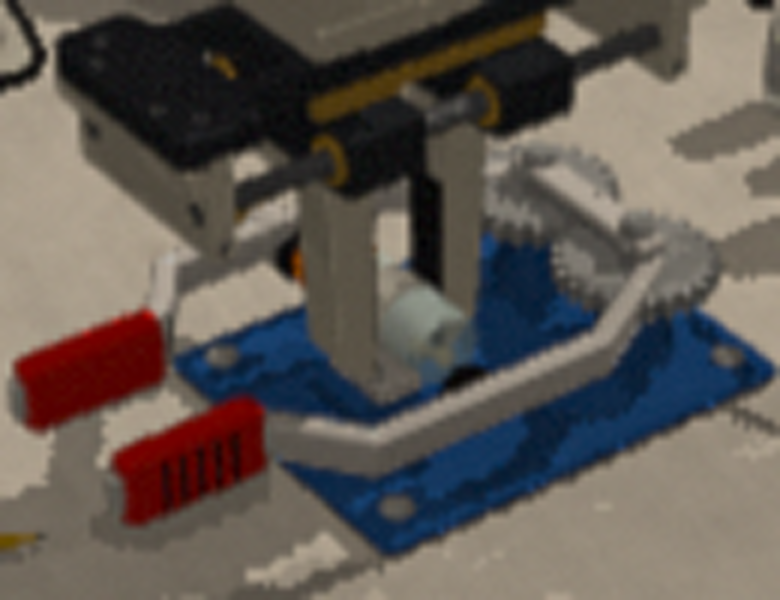

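The crop shows the vial just above the cradle, glass bottom at (440,335), behind the right foot's black knob at (465,380) with a gap left. The cap is at (295,260) beside the left foot. I correct by a millimetre and let it down.

Emit:
{"fn": "arm_command", "kwargs": {"increments": [[[-0.0008,-0.0013,0.003,0,-0.6],[0,0,0.003,0,-0.6],[0,0,0.002,0,-0.6],[0,0,0,0,-0.6],[0,0,0,0,-0.6]]]}}

```text
time: 9.87
ee_pos: [534.1, 28.4, 44.0]
tool_rot: [1.933, 2.475, 0.001]
contact_force: [1.4, 0.1, 1.7]
gripper_width: 0.255
grasp_force: 12.0
```

Emit:
{"fn": "arm_command", "kwargs": {"increments": [[[0,0,0,0,-0.6],[0,0,0,0,-0.6]]]}}

```text
time: 10.03
ee_pos: [534.1, 28.4, 44.0]
tool_rot: [1.933, 2.475, 0.001]
contact_force: [3.5, 0.4, 1.4]
gripper_width: 0.253
grasp_force: 12.0
```

Emit:
{"fn": "arm_command", "kwargs": {"increments": [[[0,0.0008,0.0005,0,-0.6],[0,0,0,0,-0.6],[0,0,0,0,-0.6]]]}}

```text
time: 10.28
ee_pos: [534.8, 28.6, 43.4]
tool_rot: [1.933, 2.475, 0.001]
contact_force: [1.7, -0.1, 3.0]
gripper_width: 0.252
grasp_force: 12.0
```

Emit:
{"fn": "arm_command", "kwargs": {"increments": [[[0,0,0,0,-0.45],[0,0,0,0,-0.4],[0,0,0,0,-0.32],[0,0,0,0,-0.27],[0,0,0,0,-0.27]]]}}

```text
time: 10.7
ee_pos: [533.5, 28.8, 42.7]
tool_rot: [-1.933, -2.475, 0.001]
contact_force: [0.0, -0.7, -0.0]
gripper_width: 0.361
grasp_force: 0.0
```

Emit:
{"fn": "arm_command", "kwargs": {"increments": [[[0,0,-0.01,0,-0.27],[0,0,-0.02,0,-0.27],[0,0,-0.03,0,-0.27],[0,0,-0.03,0,-0.27],[0,0,-0.02,0,-0.27]]]}}

```text
time: 11.12
ee_pos: [534.9, 28.6, 156.5]
tool_rot: [1.932, 2.474, 0.002]
contact_force: [-0.1, -0.8, -0.4]
gripper_width: 0.365
grasp_force: 0.0
```

Emit:
{"fn": "arm_command", "kwargs": {"increments": [[[0.0021,-0.0218,0,0,0.5],[0.0021,-0.0218,0,0,1],[0.0021,-0.0218,0,0,1],[0.0021,-0.0218,0,0,1],[0,0,0,0.1208,1]]]}}

```text
time: 11.53
ee_pos: [443.3, 16.0, 153.4]
tool_rot: [-2.077, -2.354, 0.003]
contact_force: [0.5, -0.4, -1.0]
gripper_width: 0.672
grasp_force: 0.0
```

Emit:
{"fn": "arm_command", "kwargs": {"increments": [[[0,0,0,0.1208,1],[0,0,0,0.1208,1],[0,0,0,0.1208,1],[0,0,0,0.1208,1],[0,0,0,0.1208,1]]]}}

```text
time: 11.95
ee_pos: [447.5, 15.7, 153.9]
tool_rot: [2.691, 1.621, 0.0]
contact_force: [0.1, -0.2, -0.1]
gripper_width: 0.988
grasp_force: 0.0
```

Emit:
{"fn": "arm_command", "kwargs": {"increments": [[[0,0,0,0.1208,1],[0,0,0,0.1208,1],[0,0,0,0.1208,1],[0,0,0,0.1208,1],[0,0,0,0.1208,1]]]}}

```text
time: 12.37
ee_pos: [447.4, 15.8, 153.8]
tool_rot: [3.051, 0.748, 0.0]
contact_force: [-0.2, 0.7, 0.3]
gripper_width: 0.998
grasp_force: 0.0
```

Emit:
{"fn": "arm_command", "kwargs": {"increments": [[[0,0,0,0.1208,1],[0,0,0,0.1208,1],[0,0,0,0,1],[0,0,0,0,1]]]}}

```text
time: 12.7
ee_pos: [447.5, 15.8, 153.6]
tool_rot: [3.117, 0.389, 0.0]
contact_force: [-0.3, 0.0, 0.4]
gripper_width: 0.999
grasp_force: 0.0
```

```bash
python3 - <<'E'
from h import *
a=np.radians(14); X=np.array([np.cos(a),np.sin(a)]);Y=np.array([-X[1],X[0]]); G=np.array([532,37.])
st=env.read_state(); T=st["ee_pos"]; r=st["tool_rot"]; print(st["time"],T,r,"phi",np.degrees(np.arctan2(r[1],r[0])),"TCP rel grips X,Y",(T[:2]-[447.2,15.8])@np.c_[X,Y])
s=snapshot("side")
for th in("vial","cap_top","press_grips","right_foot"):
    for d in spot_point(s,th)[:3]:
        P=np.array(d["position"]); print(th,round(d["confidence"],2),P.round(1),"rel cradle",((P[:2]-G)@X).round(1),((P[:2]-G)@Y).round(1))
W=cloud(s).reshape(-1,3); ok=(s["z_map"]>0).ravel(); g=np.c_[(W[:,:2]-G)@X,(W[:,:2]-G)@Y,W[:,2]]
m=ok&(abs(g[:,0])<9)&(abs(g[:,1])<48)&(g[:,2]>36)&(g[:,2]<56); print(np.c_[np.arange(-48,48,2),np.histogram(g[m,1],np.arange(-48,50,2))[0]].T)
c=px(s,[525,30,42]); im=s["frame"][c[1]-50:c[1]+50,c[0]-65:c[0]+65]
cv2.imwrite("pics/laid.png",cv2.resize(im,None,fx=6,fy=6,interpolation=cv2.INTER_CUBIC))
E
```

```text
12.7 [447.52756216  15.75778052 153.63109082] [3.11726284e+00 3.89477732e-01 4.94547565e-04] phi 7.121756560852495 TCP rel grips X,Y [ 0.30761835 -0.12020984]
vial 0.94 [534.7  29.9  45.9] rel cradle 0.9 -7.5
vial 0.93 [ 555.1 -154.2   11.1] rel cradle -23.8 -191.1
vial 0.44 [ 536.  -279.9   34.3] rel cradle -72.8 -308.5
cap_top 0.66 [528.   63.9  43.3] rel cradle 2.6 27.1
cap_top 0.59 [ 440.2 -303.1   36.1] rel cradle -171.4 -307.8
cap_top 0.4 [ 593.1 -152.7   12. ] rel cradle 13.4 -198.8
press_grips 0.9 [444.4  11.3  42.5] rel cradle -91.2 -3.7
right_foot 0.95 [541.8  -4.9  41.6] rel cradle -0.6 -43.0
[[-48 -46 -44 -42 -40 -38 -36 -34 -32 -30 -28 -26 -24 -22 -20 -18 -16 -14
  -12 -10  -8  -6  -4  -2   0   2   4   6   8  10  12  14  16  18  20  22
   24  26  28  30  32  34  36  38  40  42  44  46]
 [  5   2   2   0   5  28  14   7   8   6   6   5   8   6   6   6   9   5
    6   6   6   8   5   7   6   6   6   5   9   2   5   9  13   6   8   5
    4   4   0   0   0   0   7  15   9   6   2   3]]
```

View pics/laid.png

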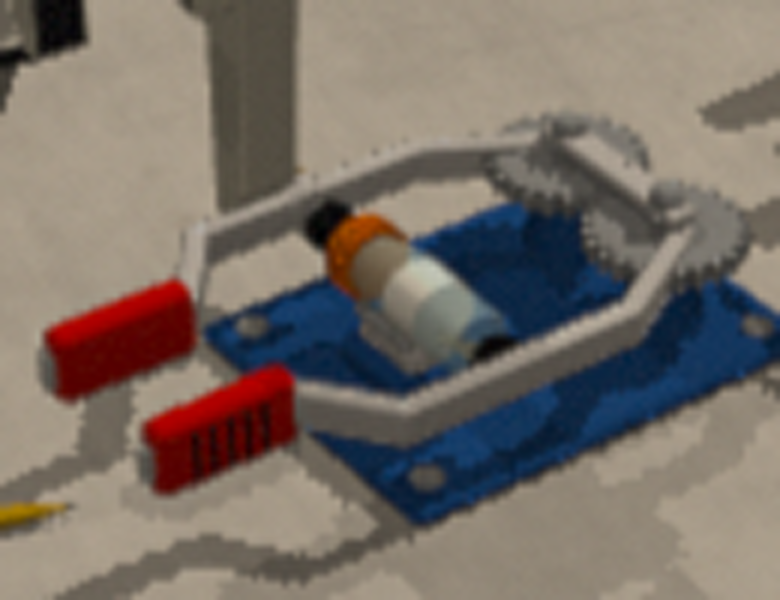

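The crop shows the vial in the cradle, cap at (365,255) towards the left foot (black knob at (330,225)) and bottom at (490,345) near the right foot. There is a gap at each end. I now go down around the grips.

Emit:
{"fn": "arm_command", "kwargs": {"increments": [[[0,0,0.03,0,1],[0,0,0.03,0,1],[0,0,0.025,0,1],[0,0,0.018,0,1],[0,0,0.008,0,0.9]]], "squeeze": 20}}

```text
time: 13.37
ee_pos: [445.9, 16.1, 39.9]
tool_rot: [-3.117, -0.385, 0.006]
contact_force: [0.7, -0.1, 0.8]
gripper_width: 0.967
grasp_force: 0.0
```

Emit:
{"fn": "arm_command", "kwargs": {"increments": [[[0,0,0,0,0.8],[0,0,0,0,0.7],[0,0,0,0,0.6],[0,0,0,0,0.52],[0,0,0,0,0.52]]]}}

```text
time: 13.78
ee_pos: [448.4, 16.2, 43.3]
tool_rot: [-3.118, -0.383, -0.004]
contact_force: [0.0, 4.9, 3.4]
gripper_width: 0.768
grasp_force: 2.3
```

Emit:
{"fn": "arm_command", "kwargs": {"increments": [[[0,0,0,0,0.48],[0,0,0,0,0.44],[0,0,0,0,0.4],[0,0,0,0,0.36],[0,0,0,0,0.36]]]}}

```text
time: 14.2
ee_pos: [448.1, 16.5, 43.0]
tool_rot: [-3.117, -0.383, -0.003]
contact_force: [-0.5, 5.4, 4.1]
gripper_width: 0.682
grasp_force: 2.8
```

Emit:
{"fn": "arm_command", "kwargs": {"increments": [[[0,-0.0017,0,0,0.36],[0,0,0,0,0.36],[0,0,0,0,0.36]]]}}

```text
time: 14.45
ee_pos: [447.5, 17.7, 42.6]
tool_rot: [-3.118, -0.384, -0.002]
contact_force: [0.3, 4.7, 5.0]
gripper_width: 0.681
grasp_force: 2.6
```

Emit:
{"fn": "arm_command", "kwargs": {"increments": [[[0,0,0,0,0.34],[0,0,0,0,0.32],[0,0,0,0,0.3],[0,0,0,0,0.28],[0,0,0,0,0.28]]]}}

```text
time: 14.87
ee_pos: [447.3, 17.7, 42.4]
tool_rot: [-3.118, -0.383, -0.001]
contact_force: [-0.5, 5.2, 4.6]
gripper_width: 0.639
grasp_force: 2.8
```

Emit:
{"fn": "arm_command", "kwargs": {"increments": [[[0,-0.002,0,0,0.28],[0,0,0,0,0.28],[0,0,0,0,0.28]]]}}

```text
time: 15.12
ee_pos: [447.2, 18.0, 42.3]
tool_rot: [3.116, 0.385, 0.001]
contact_force: [-0.4, -6.0, 1.5]
gripper_width: 0.64
grasp_force: 2.6
```

```bash
python3 - <<'E'
from h import *
t=snapshot("side"); st=env.read_state(); print(st["contact_force"],st["moment"],st["ee_pos"])
c=px(t,[447,16,42]); im=t["frame"][c[1]-50:c[1]+50,c[0]-40:c[0]+90]
cv2.imwrite("pics/grips.png",cv2.resize(im,None,fx=6,fy=6,interpolation=cv2.INTER_CUBIC))
E
```

```text
[-0.23680151 -5.54761674  1.15491169] [-0.91067564  0.09698225 -0.09685873] [447.25369571  17.95142646  42.30389203]
```

View pics/grips.png

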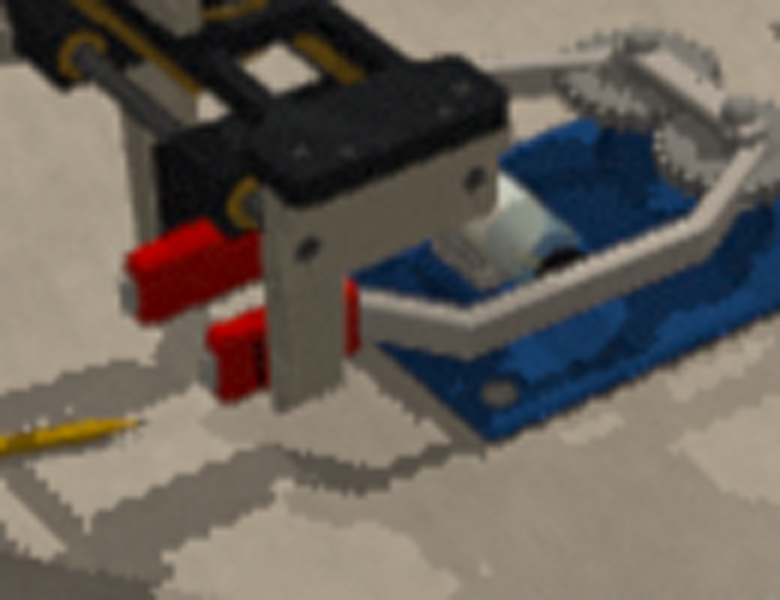

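The crop shows both fingers outside the red grips, near one at (310,330), and the vial still in the cradle at (540,240). The lateral force has changed sign, so the centre lies about a millimetre back. I continue closing in small steps.

Emit:
{"fn": "arm_command", "kwargs": {"increments": [[[0,0.001,0,0,0.28],[0,0,0,0,0.26],[0,0,0,0,0.24],[0,0,0,0,0.22],[0,0,0,0,0.22]]]}}

```text
time: 15.58
ee_pos: [447.2, 17.8, 42.2]
tool_rot: [3.117, 0.384, 0.001]
contact_force: [0.0, -5.1, 1.1]
gripper_width: 0.615
grasp_force: 3.2
```

Emit:
{"fn": "arm_command", "kwargs": {"increments": [[[0,0,0,0,0.205],[0,0,0,0,0.19],[0,0,0,0,0.175],[0,0,0,0,0.16],[0,0,0,0,0.16]]]}}

```text
time: 16.0
ee_pos: [447.2, 17.8, 42.2]
tool_rot: [3.117, 0.384, 0.001]
contact_force: [1.4, -5.2, 1.1]
gripper_width: 0.58
grasp_force: 3.3
```

Emit:
{"fn": "arm_command", "kwargs": {"increments": [[[0,0.0006,0,0,0.15],[0,0,0,0,0.14],[0,0,0,0,0.13],[0,0,0,0,0.12],[0,0,0,0,0.12]]]}}

```text
time: 16.42
ee_pos: [447.2, 17.8, 42.2]
tool_rot: [3.118, 0.384, 0.0]
contact_force: [-0.0, -2.0, 2.7]
gripper_width: 0.561
grasp_force: 3.3
```

Emit:
{"fn": "arm_command", "kwargs": {"increments": [[[0,0,0,0,0.11],[0,0,0,0,0.1],[0,0,0,0,0.09],[0,0,0,0,0.08],[0,0,0,0,0.08]]]}}

```text
time: 16.83
ee_pos: [447.2, 17.8, 42.2]
tool_rot: [3.118, 0.384, 0.0]
contact_force: [0.6, -3.2, 3.2]
gripper_width: 0.543
grasp_force: 3.4
```

Emit:
{"fn": "arm_command", "kwargs": {"increments": [[[0,0.0003,0,0,0.07],[0,0,0,0,0.06],[0,0,0,0,0.05],[0,0,0,0,0.05]]]}}

```text
time: 17.17
ee_pos: [447.2, 17.7, 42.2]
tool_rot: [-3.118, -0.384, -0.0]
contact_force: [0.9, 0.2, 3.8]
gripper_width: 0.53
grasp_force: 3.4
```

Emit:
{"fn": "arm_command", "kwargs": {"increments": [[[0,0,0,0,0.04],[0,0,0,0,0.03],[0,0,0,0,0.02],[0,0,0,0,0.02]]]}}

```text
time: 17.5
ee_pos: [447.2, 17.7, 42.2]
tool_rot: [-3.118, -0.383, -0.0]
contact_force: [1.7, 1.6, 4.5]
gripper_width: 0.514
grasp_force: 5.5
```

```bash
python3 - <<'E'
from h import *
G=np.array([532,37.]);a=np.radians(14); X=np.array([np.cos(a),np.sin(a)]);Y=np.array([-X[1],X[0]])
print(env.read_state()["contact_force"])
s=snapshot("side"); W=cloud(s).reshape(-1,3); ok=(s["z_map"]>0).ravel(); g=np.c_[(W[:,:2]-G)@X,(W[:,:2]-G)@Y,W[:,2]]
m=ok&(abs(g[:,0])<9)&(abs(g[:,1])<48)&(g[:,2]>36)&(g[:,2]<56); print(np.c_[np.arange(-48,48,2),np.histogram(g[m,1],np.arange(-48,50,2))[0]].T)
E
```

```text
[1.73290852 1.64629179 4.52547591]
[[-48 -46 -44 -42 -40 -38 -36 -34 -32 -30 -28 -26 -24 -22 -20 -18 -16 -14
  -12 -10  -8  -6  -4  -2   0   2   4   6   8  10  12  14  16  18  20  22
   24  26  28  30  32  34  36  38  40  42  44  46]
 [  5   9   4   4   1   7  20  10   5   5   6   5   9   6   9   6   3   1
    2   2   1   2   1   0   0   0   0   0   0   0   0   0   0   0   0   0
    0   0   0   0   0   0   0   0   0   0   0   0]]
```

Emit:
{"fn": "arm_command", "kwargs": {"increments": [[[0,0,0,0,0.012],[0,0,0,0,0.006],[0,0,0,0,0]]]}}

```text
time: 17.8
ee_pos: [447.2, 17.7, 42.2]
tool_rot: [-3.118, -0.384, -0.0]
contact_force: [1.5, 2.7, 4.5]
gripper_width: 0.504
grasp_force: 7.2
```

Emit:
{"fn": "arm_command", "kwargs": {"increments": [[[0,0,0,0,-0.006],[0,0,0,0,-0.01],[0,0,0,0,-0.01]]]}}

```text
time: 18.05
ee_pos: [447.2, 17.7, 42.2]
tool_rot: [-3.118, -0.384, -0.0]
contact_force: [1.7, 3.9, 4.5]
gripper_width: 0.5
grasp_force: 8.2
```

Emit:
{"fn": "arm_command", "kwargs": {"increments": [[[0,0,0,0,-0.018],[0,0,0,0,-0.025],[0,0,0,0,-0.03],[0,0,0,0,-0.03]]]}}

```text
time: 18.38
ee_pos: [447.2, 17.6, 42.2]
tool_rot: [-3.118, -0.384, -0.0]
contact_force: [1.0, 5.1, 4.3]
gripper_width: 0.493
grasp_force: 10.2
```

Emit:
{"fn": "arm_command", "kwargs": {"increments": [[[0,0,0,0,-0.036],[0,0,0,0,-0.042],[0,0,0,0,-0.042]]]}}

```text
time: 18.63
ee_pos: [447.2, 17.6, 42.2]
tool_rot: [-3.118, -0.383, -0.0]
contact_force: [1.4, 5.4, 5.7]
gripper_width: 0.484
grasp_force: 11.4
```

Emit:
{"fn": "arm_command", "kwargs": {"increments": [[[0,0,0,0,-0.048],[0,0,0,0,-0.054],[0,0,0,0,-0.054]]]}}

```text
time: 18.88
ee_pos: [447.2, 17.7, 42.2]
tool_rot: [-3.118, -0.384, -0.0]
contact_force: [2.1, 5.4, 5.3]
gripper_width: 0.476
grasp_force: 12.6
```

Emit:
{"fn": "arm_command", "kwargs": {"increments": [[[0,0,0,0,-0.06],[0,0,0,0,-0.066],[0,0,0,0,-0.066]]]}}

```text
time: 19.13
ee_pos: [447.2, 17.7, 42.2]
tool_rot: [-3.118, -0.384, -0.0]
contact_force: [2.2, 4.1, 5.8]
gripper_width: 0.471
grasp_force: 13.8
```

Emit:
{"fn": "arm_command", "kwargs": {"increments": [[[0,0,0,0,-0.072],[0,0,0,0,-0.072]]]}}

```text
time: 19.3
ee_pos: [447.2, 17.7, 42.2]
tool_rot: [-3.118, -0.384, -0.0]
contact_force: [2.0, 4.8, 5.2]
gripper_width: 0.472
grasp_force: 14.4
```

Emit:
{"fn": "arm_command", "kwargs": {"increments": [[[0,0,0,0,-0.078],[0,0,0,0,-0.078]]]}}

```text
time: 19.47
ee_pos: [447.2, 17.7, 42.2]
tool_rot: [-3.118, -0.384, -0.0]
contact_force: [1.3, 4.1, 5.4]
gripper_width: 0.471
grasp_force: 14.9
```

Peak is near, so single small steps.

Emit:
{"fn": "arm_command", "kwargs": {"increments": [[[0,0,0,0,-0.083],[0,0,0,0,-0.083]]]}}

```text
time: 19.63
ee_pos: [447.2, 17.7, 42.2]
tool_rot: [-3.118, -0.384, -0.0]
contact_force: [2.1, 5.3, 5.1]
gripper_width: 0.46
grasp_force: 15.3
```

Emit:
{"fn": "arm_command", "kwargs": {"increments": [[[0,0,0,0,-0.088],[0,0,0,0,-0.088]]]}}

```text
time: 19.8
ee_pos: [447.2, 17.7, 42.2]
tool_rot: [-3.118, -0.384, -0.0]
contact_force: [2.8, 5.3, 5.5]
gripper_width: 0.469
grasp_force: 15.6
```

Emit:
{"fn": "arm_command", "kwargs": {"increments": [[[0,0,0,0,-0.093],[0,0,0,0,-0.093]]]}}

```text
time: 19.97
ee_pos: [447.2, 17.7, 42.2]
tool_rot: [-3.118, -0.384, -0.0]
contact_force: [1.8, 5.4, 4.9]
gripper_width: 0.458
grasp_force: 15.3
```

Emit:
{"fn": "arm_command", "kwargs": {"increments": [[[0,0,0,0,-0.097],[0,0,0,0,-0.097]]]}}

```text
time: 20.13
ee_pos: [447.1, 17.6, 42.1]
tool_rot: [-3.118, -0.383, -0.0]
contact_force: [2.3, 4.2, 4.4]
gripper_width: 0.457
grasp_force: 3.4
```

The force dropped from 15.3 to 3.4 N, so the cap has snapped home. I stop squeezing and open.

Emit:
{"fn": "arm_command", "kwargs": {"increments": [[[0,0,0,0,0.05],[0,0,0,0,0.2],[0,0,0,0,0.4],[0,0,0,0,0.6],[0,0,0,0,0.8]]]}}

```text
time: 20.55
ee_pos: [446.7, 17.3, 41.9]
tool_rot: [3.118, 0.384, -0.002]
contact_force: [-0.5, 0.2, -0.1]
gripper_width: 0.761
grasp_force: 0.0
```

Emit:
{"fn": "arm_command", "kwargs": {"increments": [[[0,0,0,0,1],[0,0,0,0,1],[0,0,0,0,1],[0,0,0,0,1],[0,0,0,0,1]]]}}

```text
time: 20.97
ee_pos: [447.0, 17.3, 42.0]
tool_rot: [3.118, 0.384, -0.001]
contact_force: [1.0, 0.2, -0.5]
gripper_width: 0.999
grasp_force: 0.0
```

Emit:
{"fn": "arm_command", "kwargs": {"increments": [[[0,0,-0.01,0,1],[0,0,-0.025,0,1],[0,0,-0.03,0,1],[0,0,-0.03,0,1],[0,0,-0.015,0,1]]]}}

```text
time: 21.38
ee_pos: [448.5, 17.1, 155.3]
tool_rot: [3.117, 0.384, 0.006]
contact_force: [0.6, 0.2, -0.6]
gripper_width: 1.001
grasp_force: 0.0
```

```bash
python3 - <<'E'
from h import *
a=np.radians(14); X=np.array([np.cos(a),np.sin(a)]);Y=np.array([-X[1],X[0]]); G=np.array([532,37.])
st=env.read_state(); print(st["time"],st["ee_pos"],st["tool_rot"],st["gripper_width"])
s=snapshot("side")
for th in("vial","cap_top"):
    for d in spot_point(s,th)[:3]:
        P=np.array(d["position"]); print(th,round(d["confidence"],2),P.round(1),"rel cradle",((P[:2]-G)@X).round(1),((P[:2]-G)@Y).round(1))
W=cloud(s).reshape(-1,3); ok=(s["z_map"]>0).ravel(); g=np.c_[(W[:,:2]-G)@X,(W[:,:2]-G)@Y,W[:,2]]
m=ok&(abs(g[:,0])<9)&(abs(g[:,1])<48)&(g[:,2]>36)&(g[:,2]<56); print(np.c_[np.arange(-48,48,2),np.histogram(g[m,1],np.arange(-48,50,2))[0]].T)
c=px(s,[525,30,42]); im=s["frame"][c[1]-50:c[1]+50,c[0]-65:c[0]+65]
cv2.imwrite("pics/snapped.png",cv2.resize(im,None,fx=6,fy=6,interpolation=cv2.INTER_CUBIC))
E
```

```text
21.3833 [448.45240987  17.13029483 155.31123484] [3.11650487 0.38372576 0.00601634] 1.0011523385735486
vial 0.78 [ 557.4 -155.7   12.8] rel cradle -22.0 -193.1
vial 0.7 [535.   32.   45.1] rel cradle 1.7 -5.6
cap_top 0.49 [528.3  62.7  46.1] rel cradle 2.6 25.8
cap_top 0.41 [ 591.1 -150.8   14.4] rel cradle 11.9 -196.5
[[-48 -46 -44 -42 -40 -38 -36 -34 -32 -30 -28 -26 -24 -22 -20 -18 -16 -14
  -12 -10  -8  -6  -4  -2   0   2   4   6   8  10  12  14  16  18  20  22
   24  26  28  30  32  34  36  38  40  42  44  46]
 [  6   4   1   0   0   0   8  37  11   9   6   3   4   9   6   5   8   7
    9   3   7   7   5   5   6   6   4   7   6   5   6   6  10   9   7   7
    4   6   2   0   0   0   5  13   9   8   4   2]]
```

View pics/snapped.png

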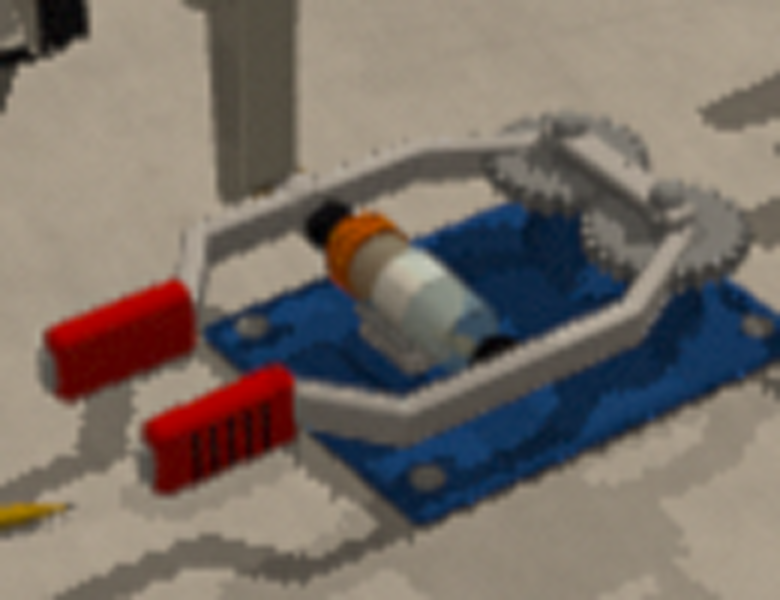

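The crop shows the cap seated, its side at (365,250) now shorter, and the vial in the cradle with both feet clear at (330,225) and (490,345). I turn back and pick it up.

Emit:
{"fn": "arm_command", "kwargs": {"increments": [[[0,0,0,-0.1208,1],[0,0,0,-0.1208,0.5],[0,0,0,-0.1208,0],[0,0,0,-0.1208,-0.2],[0,0,0,-0.1208,-0.2]]], "squeeze": 12}}

```text
time: 21.95
ee_pos: [445.9, 17.7, 150.2]
tool_rot: [-2.857, -1.301, 0.005]
contact_force: [-0.2, -0.5, 0.1]
gripper_width: 0.763
grasp_force: 0.0
```

Emit:
{"fn": "arm_command", "kwargs": {"increments": [[[0,0,0,-0.1208,-0.2],[0,0,0,-0.1208,-0.2],[0,0,0,-0.1208,-0.2],[0,0,0,-0.1208,-0.2],[0,0,0,-0.1208,-0.2]]]}}

```text
time: 22.37
ee_pos: [445.8, 17.7, 150.1]
tool_rot: [-2.34, -2.092, 0.004]
contact_force: [0.9, -0.6, 1.4]
gripper_width: 0.419
grasp_force: 0.0
```

Emit:
{"fn": "arm_command", "kwargs": {"increments": [[[0,0,0,-0.1208,-0.2],[0,0,0,-0.1208,-0.2],[0,0,0,-0.1208,-0.2],[-0.0016,0.0214,0,0,-0.2],[-0.0016,0.0214,0,0,-0.2]]]}}

```text
time: 22.78
ee_pos: [488.0, 24.9, 150.2]
tool_rot: [-1.932, -2.473, 0.003]
contact_force: [-0.3, 0.1, -0.1]
gripper_width: 0.401
grasp_force: 0.0
```

Emit:
{"fn": "arm_command", "kwargs": {"increments": [[[-0.0016,0.0214,0,0,-0.2],[-0.0016,0.0214,0,0,-0.2],[0,0,0,0,-0.2],[0,0,0,0,-0.2],[0,0,0,0,-0.2]]]}}

```text
time: 23.2
ee_pos: [530.0, 32.1, 150.4]
tool_rot: [-1.932, -2.473, 0.003]
contact_force: [-0.0, -0.2, -0.2]
gripper_width: 0.399
grasp_force: 0.0
```

Emit:
{"fn": "arm_command", "kwargs": {"increments": [[[-0.0012,0.0025,0.03,0,-0.2],[0,0,0.03,0,-0.2],[0,0,0.02,0,-0.2],[0,0,0,0,-0.2],[0,0,0,0,-0.2]]]}}

```text
time: 23.62
ee_pos: [532.5, 31.4, 71.3]
tool_rot: [-1.932, -2.473, 0.003]
contact_force: [0.2, 0.1, -0.1]
gripper_width: 0.397
grasp_force: 0.0
```

Emit:
{"fn": "arm_command", "kwargs": {"increments": [[[0,0,0,0,-0.2],[0,0,0,0,-0.2]]]}}

```text
time: 23.78
ee_pos: [535.4, 31.2, 73.8]
tool_rot: [1.933, 2.474, 0.002]
contact_force: [-0.1, -0.1, 0.4]
gripper_width: 0.395
grasp_force: 0.0
```

Emit:
{"fn": "arm_command", "kwargs": {"increments": [[[0,-0.0018,0.01,0,-0.2],[0,0,0.012,0,-0.2],[0,0,0.008,0,-0.2],[0,0,0,0,-0.2],[0,0,0,0,-0.2]]]}}

```text
time: 24.2
ee_pos: [532.4, 31.0, 41.9]
tool_rot: [-1.933, -2.475, 0.001]
contact_force: [0.6, -0.3, 0.2]
gripper_width: 0.4
grasp_force: 0.0
```

Emit:
{"fn": "arm_command", "kwargs": {"increments": [[[0,0,0,0,-0.3],[0,0,0,0,-0.4],[0,0,0,0,-0.5],[0,0,0,0,-0.6],[0,0,0,0,-0.6]]]}}

```text
time: 24.62
ee_pos: [534.1, 30.8, 42.9]
tool_rot: [1.932, 2.474, 0.002]
contact_force: [2.2, -0.5, 2.2]
gripper_width: 0.253
grasp_force: 12.0
```

Emit:
{"fn": "arm_command", "kwargs": {"increments": [[[0,0,0,0,-0.6],[0,0,0,0,-0.6]]]}}

```text
time: 24.78
ee_pos: [534.1, 30.8, 42.9]
tool_rot: [1.933, 2.474, 0.002]
contact_force: [2.9, -0.3, 2.6]
gripper_width: 0.25
grasp_force: 12.0
```

Emit:
{"fn": "arm_command", "kwargs": {"increments": [[[0,0,-0.01,0,-0.6],[0,0,-0.02,0,-0.6],[0,0,-0.03,0,-0.6],[0,0,-0.03,0,-0.6],[0,0,-0.02,0,-0.6]]]}}

```text
time: 25.2
ee_pos: [531.9, 31.0, 154.5]
tool_rot: [-1.933, -2.475, 0.001]
contact_force: [0.5, -0.6, -0.9]
gripper_width: 0.254
grasp_force: 12.0
```

Emit:
{"fn": "arm_command", "kwargs": {"increments": [[[-0.0303,-0.01765,0,0,-0.6],[-0.0303,-0.01765,0,0,-0.6],[-0.0303,-0.01765,0,0,-0.6],[-0.0303,-0.01765,0,0,-0.6],[-0.0303,-0.01765,0,0,-0.6]]]}}

```text
time: 25.62
ee_pos: [481.7, -137.9, 152.1]
tool_rot: [-1.931, -2.474, 0.001]
contact_force: [0.4, 1.0, -1.3]
gripper_width: 0.257
grasp_force: 12.0
```

Emit:
{"fn": "arm_command", "kwargs": {"increments": [[[-0.0303,-0.01765,0,0,-0.6],[-0.0303,-0.01765,0,0,-0.6],[-0.0303,-0.01765,0,0,-0.6],[-0.0303,-0.01765,0,0,-0.6],[-0.0303,-0.01765,0,-0.0175,-0.6]]]}}

```text
time: 26.03
ee_pos: [432.9, -306.2, 152.0]
tool_rot: [-1.91, -2.49, -0.001]
contact_force: [0.5, 0.6, -1.1]
gripper_width: 0.249
grasp_force: 12.0
```

Emit:
{"fn": "arm_command", "kwargs": {"increments": [[[0,0,0.03,0,-0.6],[0,0,0.03,0,-0.6],[0,0,0.02,0,-0.6],[0,0,0,0,-0.6],[0,0,0,0,-0.6]]]}}

```text
time: 26.45
ee_pos: [433.4, -304.5, 71.4]
tool_rot: [-1.909, -2.489, -0.001]
contact_force: [-0.7, 0.0, -0.9]
gripper_width: 0.255
grasp_force: 12.0
```

Emit:
{"fn": "arm_command", "kwargs": {"increments": [[[0,0,0,0,-0.6],[0,0,0,0,-0.6]]]}}

```text
time: 26.62
ee_pos: [435.6, -306.2, 73.9]
tool_rot: [1.91, 2.491, -0.001]
contact_force: [0.6, -1.3, -0.9]
gripper_width: 0.252
grasp_force: 12.0
```

```bash
python3 - <<'E'
from h import *
a=np.radians(15); X=np.array([np.cos(a),np.sin(a)]);Y=np.array([-X[1],X[0]]); O=np.array([485.1,-290.5])
st=env.read_state(); T=st["ee_pos"]; r=st["tool_rot"]; print(T,"yaw",2*np.degrees(np.arctan2(r[1],r[0]))%180-90,"TCP in rack",(T[:2]-O)@np.c_[X,Y])
s=snapshot("side"); W=cloud(s).reshape(-1,3); ok=(s["z_map"]>0).ravel(); q=np.c_[(W[:,:2]-T[:2])@X,(W[:,:2]-T[:2])@Y,W[:,2]-T[2]]
m=ok&(abs(q[:,0])<10)&(abs(q[:,2])<11)&(abs(q[:,1])<50); print(np.c_[np.arange(-40,44,2),np.histogram(q[m,1],np.arange(-40,46,2))[0]].T)
E
```

```text
[ 435.62375486 -306.24776739   73.86382717] yaw 15.038992060534895 TCP in rack [-51.86620509  -2.4057807 ]
[[-40 -38 -36 -34 -32 -30 -28 -26 -24 -22 -20 -18 -16 -14 -12 -10  -8  -6
   -4  -2   0   2   4   6   8  10  12  14  16  18  20  22  24  26  28  30
   32  34  36  38  40  42]
 [  0   0   0   0   0   0  83  43  16  20  15  21  16  17  20  18  17  17
   11  15   9   7   3   0   0   0   0   0   0   0   0   0   0   0   0   0
    0   0   0   0   0   0]]
```

Emit:
{"fn": "arm_command", "kwargs": {"increments": [[[0,0.0004,0.012,0,-0.6],[0,0,0.012,0,-0.6],[0,0,0.009,0,-0.6],[0,0,0.005,0,-0.6],[0,0,0,0,-0.6]]]}}

```text
time: 27.08
ee_pos: [436.1, -305.5, 34.4]
tool_rot: [1.912, 2.491, 0.001]
contact_force: [2.6, 2.0, 0.4]
gripper_width: 0.255
grasp_force: 12.0
```

Emit:
{"fn": "arm_command", "kwargs": {"increments": [[[0,0,0,0,-0.6],[0,0,0,0,-0.6]]]}}

```text
time: 27.25
ee_pos: [435.8, -305.8, 34.7]
tool_rot: [1.911, 2.492, 0.0]
contact_force: [3.7, 2.0, 0.2]
gripper_width: 0.256
grasp_force: 12.0
```

Emit:
{"fn": "arm_command", "kwargs": {"increments": [[[0,0.0008,0.0003,0,-0.6],[0,0,0,0,-0.6],[0,0,0,0,-0.6]]]}}

```text
time: 27.5
ee_pos: [436.3, -305.7, 34.3]
tool_rot: [1.912, 2.492, -0.0]
contact_force: [1.9, 2.2, 1.9]
gripper_width: 0.255
grasp_force: 12.0
```

Emit:
{"fn": "arm_command", "kwargs": {"increments": [[[0,0,0,0,-0.45],[0,0,0,0,-0.38],[0,0,0,0,-0.3],[0,0,0,0,-0.25],[0,0,0,0,-0.25]]]}}

```text
time: 27.92
ee_pos: [435.8, -305.4, 33.7]
tool_rot: [-1.912, -2.492, 0.0]
contact_force: [0.3, -0.1, -0.2]
gripper_width: 0.369
grasp_force: 0.0
```

Emit:
{"fn": "arm_command", "kwargs": {"increments": [[[0,0,-0.01,0,-0.25],[0,0,-0.02,0,-0.25],[0,0,-0.03,0,-0.25],[0,0,-0.03,0,-0.25],[0,0,-0.03,0,-0.25]]]}}

```text
time: 28.33
ee_pos: [435.7, -305.2, 155.7]
tool_rot: [-1.912, -2.492, 0.0]
contact_force: [-0.1, -0.3, -0.8]
gripper_width: 0.374
grasp_force: 0.0
```

Emit:
{"fn": "arm_command", "kwargs": {"increments": [[[0.035,0,-0.02,0,-0.25],[0.035,0,-0.02,0,-0.25],[0.035,0,0,0,-0.25],[0.035,0,0,0,-0.25],[0.035,0,0,0,-0.25]]]}}

```text
time: 28.75
ee_pos: [390.1, -135.2, 195.0]
tool_rot: [1.912, 2.49, 0.0]
contact_force: [0.1, 0.1, 0.4]
gripper_width: 0.373
grasp_force: 0.0
```

```bash
python3 - <<'E'
from h import *
a=np.radians(15); X=np.array([np.cos(a),np.sin(a)]);Y=np.array([-X[1],X[0]]); O=np.array([485.1,-290.5])
t=snapshot("top"); s=snapshot("side"); print(env.read_state()["time"])
for n,p in(("t",t),("s",s)):
  for th in("vial","finished_vial","cap_top"):
    for d in spot_point(p,th)[:3]:
        P=np.array(d["position"]); q=P[:2]-O
        if abs(q@X)<90 and abs(q@Y)<60: print(n,th,round(d["confidence"],2),"rack",(q@X).round(1),(q@Y).round(1),P[2].round(1))
for i,st,c,m in orange(t):
    v,u=np.nonzero(m); P,C=rayz(t,np.c_[u,v].astype(float),43); q=P[:,:2]-O
    if abs(q[:,0]).max()<150 and abs(q@Y).max()<80: print("cap",st[4],(q@X).mean().round(1),(q@Y).mean().round(1))
a_=cv2.resize(t["frame"][195:305,370:450],None,fx=5,fy=5,interpolation=cv2.INTER_CUBIC)
b=cv2.resize(s["frame"][300:410,295:425],None,fx=3,fy=3,interpolation=cv2.INTER_CUBIC)
im=np.zeros((550,800,3),np.uint8); im[:,:400]=a_; im[:330,400:790]=b; cv2.imwrite("pics/end.png",im)
E
```

```text
28.85
t vial 0.88 rack -49.7 2.3 35.5
t finished_vial 0.98 rack 54.7 -4.6 32.2
t cap_top 0.42 rack -47.1 35.6 37.8
s vial 0.75 rack -47.6 4.0 36.8
s finished_vial 0.66 rack 49.8 -2.5 33.4
s cap_top 0.69 rack -4.0 -3.4 32.5
s cap_top 0.52 rack -48.5 34.7 36.0
cap 74 52.0 23.1
cap 74 -50.9 27.6
```

View pics/end.png

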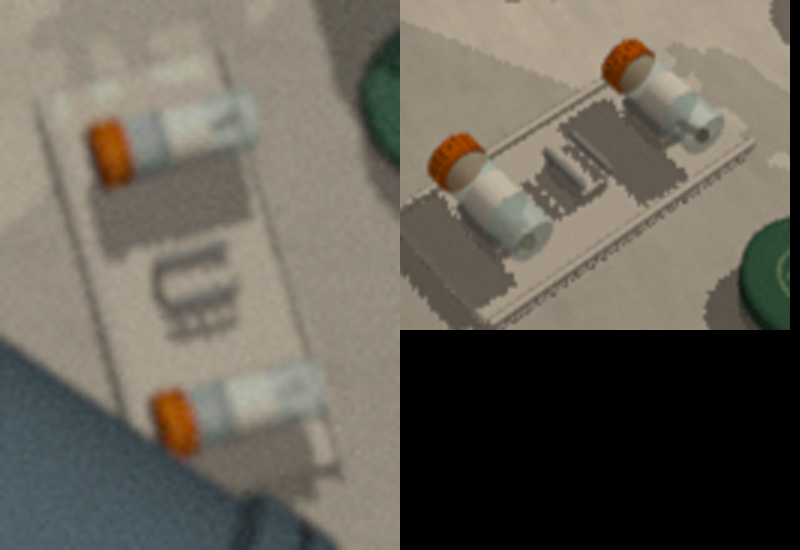

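The closed vial lies in place 1, cap at crop (175,422), parallel to the untouched finished vial at (110,152). Both now look the same length, and the arm is clear of everything.

```bash
python3 -c "
from plant import env
print(env.job_done())"
```

```text
the job is handed in; nothing more can be done
None
```

The vial's cap snapped home in the press at about 15 N a grip, squeezing stopped as it gave, and the closed vial is back in rack place 1 with the finished vial untouched; I handed the job in at about 29 s, and no verdict was returned.

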